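# Fold the lid over a food tub and click its snap rim shut section by section

## Robot

A 6-joint arm with a two-finger parallel gripper is mounted at the origin on the work surface; the furniture and walls round the work are solid. World frame = base frame: x ahead of the robot, y to its left, z up, the work surface at z = 0. Lengths are in m, angles in rad, forces in N, time in s.
With the tool pointing down it reaches from about 0.35 to 0.975 m from the base axis. Payload 4.9 kg.
Tool frame: the origin (TCP) lies midway between the tips of the shut fingers; the grasp point (between the pads) lies ctrl.grip_point_offset behind it (ctrl.grip_point_offset is the distance from the TCP to the grasp point, in m); x points along the fingers, y is the direction in which the jaws open and shut, and the axes are right-handed (so a half turn about x gives the same grasp; the last joint's range is limited). The gripper opens to 85 mm and grips with 20 to 120 N. Pads are 22 mm wide; open, the fingers measure 114 mm over their backs; the gripper's body (76 mm by 85 mm) begins 54 mm behind the grasp point. The pads swing forward as they close: fully open they stand 13 mm farther back than shut.
Start: joints at [1.074, 0.053, 1.613, -0, 1.476, -0.119], TCP at [0.231, 0.581, 0.231] pointing down, gripper open.
Joint ranges: [-3.01, 3.01], [-1.01, 2.22], [0.06, 2.58], [-1.02, 4.17], [0.09, 2.62], [-3.14, 3.14]. Speed limits (rad/s): [2.57, 2.57, 3.14, 3.14, 3.14, 3.14].

## Interface

Orientations are given as a rotation vector (axis times angle).
In Python, from station import ctrl gives the robot as it stands. The module is installed in compiled form; this text tells all that it offers.
- The arm moves only by the tool drive_tool, never from a script. Its argument "commands" is text: rows parted by semicolons, each of 5 numbers parted by spaces: the closure, from -1 (fully open) to 1 (shut), so that 0 is half open, then the shift along the tool's x, y, z in units of 40 mm (1.0 is 40 mm), then the turn about the tool's x in units of 5 degrees (1.0 is 5 degrees). A call has 1 to 8 rows; each row is the pose to reach, as a shift and turn from the pose commanded when the call began, along the tool's axes at that moment; what a row does not reach only later rows make up. A row lasts 1/12 s, in which the tool goes at most 41.7 mm and 7.16 degrees, less where a joint would pass 70% of its speed; a pose out of reach is approached as far as the arm can. A call with a gripper value outside its range is refused whole. The fingers move at their own pace and stop on an object; "newtons" is the grip in N (left out, the last holds). Time passes only in rows, so rows that repeat a pose let the fingers close. It gives the time, the measured TCP pose, the force and the opening at its end, in the units of the state.
- ctrl.get_obs(): the state, without advancing time (a new reading comes with each control period).
- ctrl.get_image(name): name is "side" or "top"; returns (picture, depth): 480x640x3 uint8, blue, green, red; 480x640 float32, m along the optical axis (not along the pixel's ray), 0 where there is no reading.
- ctrl.camera_info(name): a dict with "K" (3x3 intrinsics, pixels), "k1" (the pictures are not rectified: a ray, as slopes to the right and down, at radius r is drawn at 1 + k1 r^2 times it, then the intrinsics apply), "T" (4x4, takes a point from camera to world coordinates). Camera axes: x right, y down, z forward; pixel columns grow to the right and rows downward; lengths in m; the calibration is good to about 2 mm. A picture is of the moment at which its call begins. camera_info takes no time and is no camera call.
- ctrl.finish_job(): hands the job in, once; it reports no verdict.
The state is a dict: "t": time; "q": joint angles; "dq": joint speeds; "effort": joint torques, N m; "tool_pos": TCP position; "tool_rot": TCP orientation; "contact_force": force on the tool from outside, world axes, zero at the start; "wrist_torque": the same for the moment, N m; "opening": finger opening in m.
Only numpy, scipy, OpenCV 4.12 (cv2) and the standard library are available. Lean on these libraries where they do the work, as an engineer would, in place of code of your own. Each camera call takes 0.05 s, during which the arm holds its last target.

## Task

Close the open tub of diced bread for storage: push its standing hinged lid over so that it drops onto the tub, then press down the three raised sections of the lid's rim (front, left and right) until each has clicked fully shut. Only push and press with the fingertips: do not lift the tub or shove it away, and leave the other things on the table where they are.

Things in the scene. Friction and masses are not known exactly. Their poses are not given: they have to be found in the camera images.
- tub: clear food tub, 160 x 220 mm over its rim, 70 mm high, about 1.2 kg with its brown bread cubes, standing loose. Origin: centre of its underside. Its x axis points from the front rim to the rear rim, where the lid is hinged; its y axis to its left side; z up. The front looks towards the robot, give or take 35 degrees.
- lid (a joint): angle of the white lid about its hinge on the tub's rear rim, rad: 0 = down flat on the tub, 1.57 = upright, at most 1.95 (leaning back). Starts standing, 1.4 to 1.85. The hinge is a little stiff (0.09 N m, 1 N at mid-lid): a steep lid stays where it is left; pushed below about 0.9 rad it drops shut slowly by itself.
- lid_hinge (a point): middle of the lid's hinge line, which runs along the tub's y: 82 mm behind the tub's origin (its +x) and 70 mm above the worktop. The lid is 228 mm wide and reaches 166 mm from this line; its middle is a flat panel 110 x 174 mm, sunk 3.5 mm below the rim.
- lid_back (a point): point on the lid's upper face (which looks away from the robot while the lid stands), mid-width, on the sunk panel, 100 mm from the hinge line; moves with the lid. Its x axis runs along the lid from front edge to hinge, y along the hinge line, z out of the upper face.
- front_section (a joint): angle of the front rim section, rad: about 0.42 = raised (start), 0 = shut, level. A flap 143 mm long, 26 mm wide, hinged along its inner edge to the lid; raised, its outer edge stands 10 mm proud. With the lid down, hooks on its skirt snap under the tub's rim bead when it is pressed with about 8 N at its outer edge; past about 0.15 rad it clicks and stays at about 0.02; let go earlier, it springs up.
- left_section (a joint): the same for the left rim section (the tub's +y side), 95 mm long and 26 mm wide, hinged along its inner edge
- right_section (a joint): the same for the right rim section (the tub's -y side), 95 mm long and 26 mm wide, hinged along its inner edge
- front_section_press (a point): where to press the front section: on its upper face, mid-length, 5 mm in from its outer edge; it moves with the section. With the lid down its height is 73.5 mm when the section is shut, about 82 mm when raised; press straight down.
- left_section_press (a point): the same point of the left section, same heights
- right_section_press (a point): the same point of the right section, same heights
- timer: round red and white kitchen timer, 64 mm across, 36 mm high, close to the tub's left side; bystander
- marker: blue and white marker pen, 135 mm long, lying close to the tub's right side; bystander
- probe: cream hand-held thermometer, 165 x 52 x 22 mm, at the left; bystander
- labels: roll of tape lying flat, 100 mm across, 25 mm high, close to the tub's left side; bystander
- veg_peeler: white peeler, 170 x 25 x 18 mm, lying loose at the right of the worktop; bystander. Origin: centre of the underside.

How it is judged:
By the outcome, as a careful person would: the job done as asked, in the order asked, and still so for the second after the job is handed in, with the robot touching nothing.
It also fails if it takes over 51 s, if anything falls off the work surface, if the arm or the gripper's body presses on something with over 40 N, if the wrist force passes 120 N, or if a joint passes its speed limit or range.

## Working session

There is one attempt and no reset: what is moved stays moved. The work goes in short steps, Python scripts to look and compute and a tool call to move; the robot and the scene stay as the last step left them, time stands still between calls to the robot, and variables do not carry over. Pictures are saved under pics/ and viewed, and the job is handed in when it is done.

Besides the shell and the picture viewer there is one more tool, called after "Call:" by a JSON object that holds its "name" and its "arguments", one argument or row to a line. drive_tool: Moves the arm, as the interface text tells. Its arguments: {"type":"object","properties":{"commands":{"type":"string"},"newtons":{"type":"number"}},"required":["commands"]}

```bash
mkdir -p pics
cat > h.py <<'E'
import numpy as np,cv2
from station import ctrl
def cam(n):
    c=ctrl.camera_info(n);return np.array(c["K"]),c["k1"],np.array(c["T"])
def und(n,uv):
    K,k1,T=cam(n)
    return cv2.undistortPoints(np.array(uv,float).reshape(-1,1,2),K,np.array([k1,0,0,0.])).reshape(-1,2)
def plane(n,uv,z):
    K,k1,T=cam(n);p=und(n,uv);d=np.c_[p,np.ones(len(p))]@T[:3,:3].T;o=T[:3,3]
    return o+d*((z-o[2])/d[:,2])[:,None]
def deproj(n,uv,dep):
    K,k1,T=cam(n);p=und(n,uv);return (np.c_[p,np.ones(len(p))]*np.array(dep)[:,None])@T[:3,:3].T+T[:3,3]
def proj(n,P):
    K,k1,T=cam(n);R=T[:3,:3].T;P=np.atleast_2d(P);rv,_=cv2.Rodrigues(R)
    return cv2.projectPoints(P.astype(float),rv,-R@T[:3,3],K,np.array([k1,0,0,0.]))[0].reshape(-1,2)
def cloud(n,d):
    v,u=np.nonzero(d>0);return deproj(n,np.c_[u,v],d[v,u]),u,v
E
python3 - <<'E'
from h import *
for n in("side","top"):
    im,d=ctrl.get_image(n);cv2.imwrite(f"pics/{n}0.png",im);np.savez(f"{n}0.npz",im=im,d=d)
    print(n,cam(n))
o=ctrl.get_obs();print(o,ctrl.grip_point_offset)
E
```

```text
side (array([[496.98399395,   0.        , 323.53249254],
       [  0.        , 496.98399395, 231.10696886],
       [  0.        ,   0.        ,   1.        ]]), -0.04506545861030698, array([[-0.90180381, -0.210439  ,  0.37744577, -0.05486055],
       [-0.43191131,  0.41014522, -0.80326429,  1.30687241],
       [ 0.01423056, -0.8874099 , -0.46076151,  0.80538091],
       [ 0.        ,  0.        ,  0.        ,  1.        ]]))
top (array([[475.39241587,   0.        , 317.11873665],
       [  0.        , 475.39241587, 240.09519634],
       [  0.        ,   0.        ,   1.        ]]), -0.09423955341994154, array([[-0.00230731, -0.99528414,  0.09697501,  0.42380123],
       [-0.999991  ,  0.00195115, -0.00376742,  0.02194211],
       [ 0.00356044, -0.09698283, -0.99527969,  1.22638788],
       [ 0.        ,  0.        ,  0.        ,  1.        ]]))
{'t': 0.1, 'q': array([ 1.07399534e+00,  5.33145517e-02,  1.61417430e+00,  5.20419462e-05,
        1.47599590e+00, -1.18994834e-01]), 'dq': array([ 3.47370433e-04, -3.50826613e-05, -2.30744134e-03, -7.10191549e-04,
        7.72679829e-04,  7.66053910e-04]), 'effort': array([ 5.88979965e-04, -3.94901454e+01, -3.71362996e+01, -1.06359441e-04,
        3.92111324e-03,  4.10888561e-05]), 'tool_pos': array([0.23026165, 0.58042614, 0.23016074]), 'tool_rot': array([ 0.29502724,  1.55102014, -0.29784888]), 'contact_force': array([-0.2835465 ,  0.11568046, -0.1652354 ]), 'wrist_torque': array([-0.02577988, -0.03032115,  0.01290078]), 'opening': 0.0855488370066887} 0.0187
```

```bash
ls .
```

```text
h.py
pics
side0.npz
top0.npz
```

View pics/side0.png

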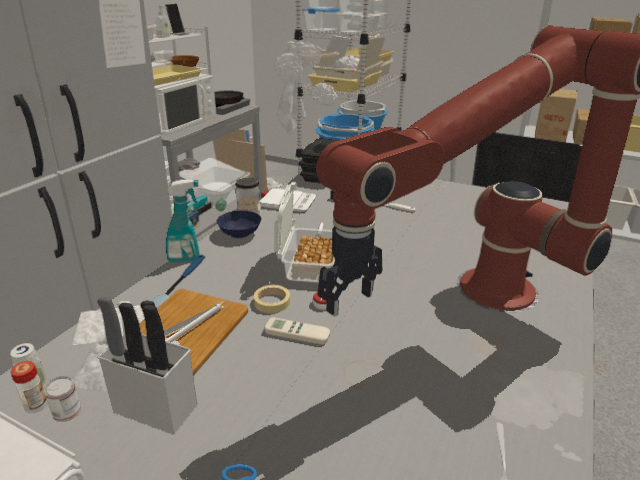

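View pics/top0.png

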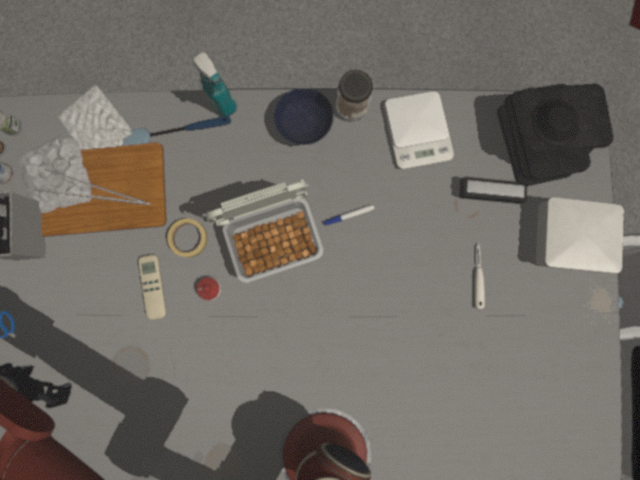

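The top view shows the tub around (275,240), with its lid standing along the line (210,215)–(305,185). The timer is at (207,288), the tape at (187,238) and the marker at (350,215). I'll enlarge it.

Run:
```python
from h import *
z=np.load("top0.npz");im=z["im"];d=z["d"]
c=im[165:305,160:400];cv2.imwrite("pics/topc.png",cv2.resize(c,None,fx=3.3,fy=3.3,interpolation=cv2.INTER_CUBIC))
P,u,v=cloud("top",d)
m=(u>200)&(u<330)&(v>170)&(v<290)
for lo,hi in((.06,.085),(.1,.3)):
    k=m&(P[:,2]>lo)&(P[:,2]<hi);print(lo,k.sum(),P[k].min(0),P[k].max(0))
    q=P[k];print(cv2.minAreaRect((q[:,:2]*1000).astype(np.float32)))
m2=np.zeros(d.shape,np.uint8);k=m&(P[:,2]>.06)&(P[:,2]<.085);m2[v[k],u[k]]=255
k=m&(P[:,2]>.085);m2[v[k],u[k]]=120
cv2.imwrite("pics/topm.png",cv2.resize(m2[165:305,160:400],None,fx=3.3,fy=3.3,interpolation=0))
s=np.load("side0.npz");cv2.imwrite("pics/sidec.png",cv2.resize(s["im"][170:350,220:440],None,fx=3.3,fy=3.3,interpolation=cv2.INTER_CUBIC))
```

```text
0.06 1413 [0.4369519  0.00325556 0.06004319] [0.64853421 0.25605591 0.08484415]
((538.9406127929688, 127.31761169433594), (163.03561401367188, 221.1682891845703), 18.50684928894043)
0.1 1529 [0.56590662 0.04004265 0.1000535 ] [0.65736479 0.26453973 0.24443154]
((611.5357666015625, 151.57058715820312), (24.76373291015625, 236.23780822753906), 18.080507278442383)
```

View pics/topc.png

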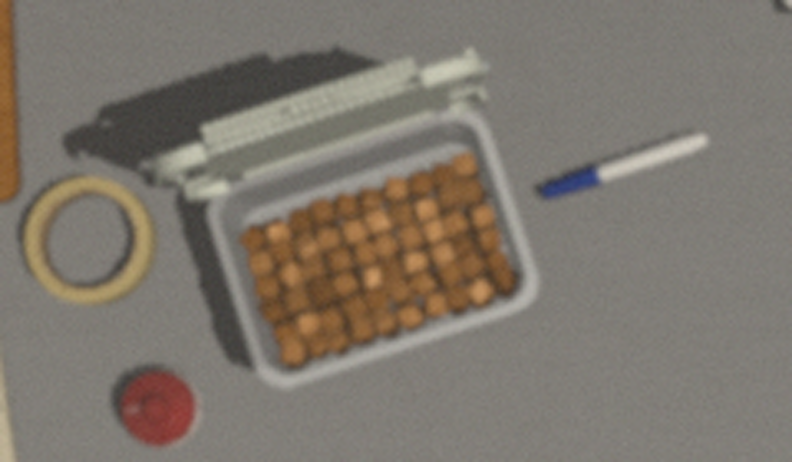

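View pics/topm.png

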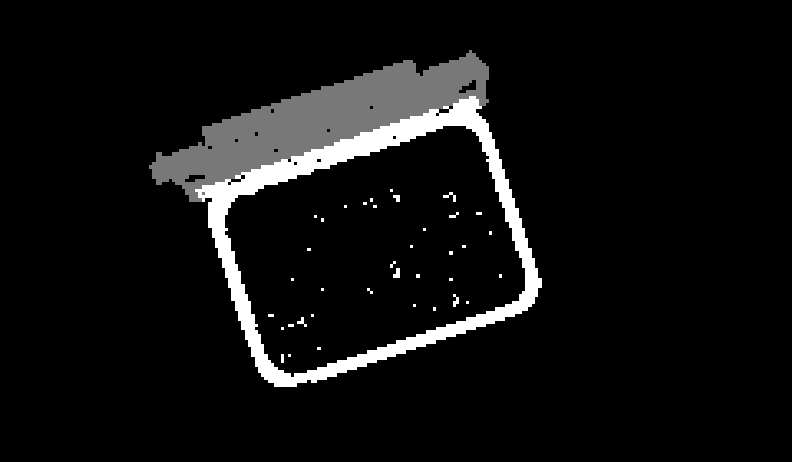

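View pics/sidec.png

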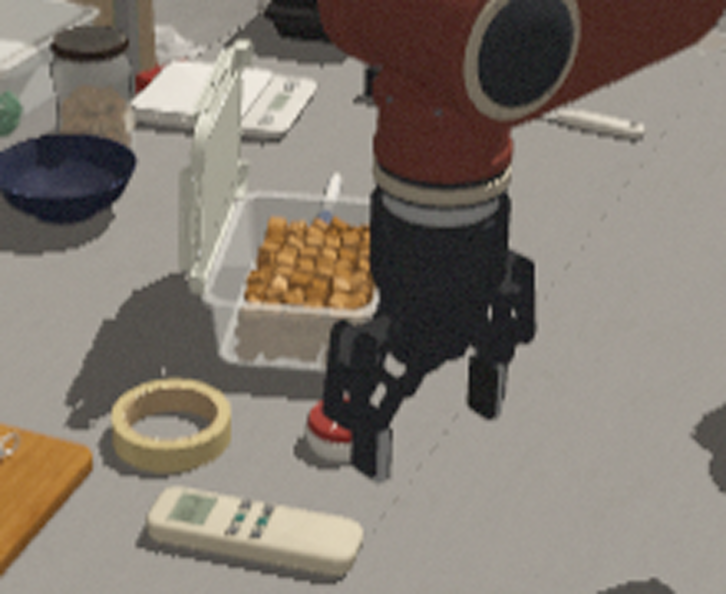

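```bash
cat >> h.py <<'E'
from scipy.spatial.transform import Rotation as Rn
def delta(target,obs=None):
    o=obs or ctrl.get_obs();R=Rn.from_rotvec(o["tool_rot"]).as_matrix()
    return R.T@(np.array(target)-o["tool_pos"])/0.04
E
python3 - <<'E'
from h import *
z=np.load("top0.npz");d=z["d"];im=z["im"]
P,u,v=cloud("top",d)
m=(u>195)&(u<330)&(v>170)&(v<290)
yaw=np.deg2rad(18.2);ex=np.array([np.cos(yaw),np.sin(yaw)]);ey=np.array([-ex[1],ex[0]])
c=np.array([.539,.127])
for it in range(3):
    k=m&(P[:,2]>.06)&(P[:,2]<.078);q=P[k,:2]-c;a=q@ex;b=q@ey
    f=(a<-.072)&(a>-.09)&(abs(b)<.09);pf=np.polyfit(b[f],a[f],1)
    l=(b>.1)&(abs(a)<.06);r=(b<-.1)&(abs(a)<.06)
    pl=np.polyfit(a[l],b[l],1);pr=np.polyfit(a[r],b[r],1)
    print(np.rad2deg(yaw),"front",pf,np.percentile(a[f],[2,50,98]),"L",pl,np.percentile(b[l],[2,50,98]),"R",pr,np.percentile(b[r],[2,50,98]),np.median(P[k,2]))
    dy=(-pf[0]+pl[0]+pr[0])/3;yaw+=dy;ex=np.array([np.cos(yaw),np.sin(yaw)]);ey=np.array([-ex[1],ex[0]])
    c=c+ey*(pl[1]+pr[1])/2+ex*(np.percentile(a[f],2)+.080)
print("c",c,np.rad2deg(yaw))
h=c+.082*ex
k=m&(P[:,2]>.1);q=P[k,:2]-h;a=q@ex;b=q@ey;
for zz in np.arange(.08,.26,.02):
    s=(abs(P[k,2]-zz)<.01)&(abs(b)<.08);print(round(zz,2),s.sum(),np.percentile(a[s],[2,50,98]) if s.any() else '')
print("b",b.min(),b.max(),"zmax",P[k,2].max())
S=np.load("side0.npz");Q,u2,v2=cloud("side",S["d"])
q=Q[:,:2]-h;a=q@ex;b=q@ey;s=(abs(a)<.09)&(abs(b)<.13)&(Q[:,2]>.09)&(Q[:,2]<.27)&(u2<310)
for zz in np.arange(.1,.26,.02):
    w=s&(abs(Q[:,2]-zz)<.01)&(abs(b)<.08);print("side",round(zz,2),w.sum(),np.percentile(a[w],[2,50,98]) if w.any() else '')
print("bowl",plane("top",[[303,140],[303,117]],.05))
o=ctrl.get_obs();R=Rn.from_rotvec(o["tool_rot"]).as_matrix();print(R.round(3))
E
```

```text
18.2 front [-3.09002615e-05 -7.70630927e-02] [-0.08146138 -0.07693994 -0.07278711] L [0.00653171 0.10505629] [0.10078195 0.10489773 0.11034144] R [ 0.0012735  -0.10539833] [-0.10998187 -0.10535365 -0.10080426] 0.07029350966885739
18.349658702629174 front [ 0.00230412 -0.0760358 ] [-0.07994135 -0.07609179 -0.07219513] L [0.00496694 0.10521565] [0.10098987 0.10501556 0.11051652] R [ 0.00032664 -0.10521241] [-0.10978836 -0.10518591 -0.10067392] 0.07029350966885739
18.406753123077756 front [ 0.00329841 -0.07609466] [-0.07999343 -0.07614194 -0.07222105] L [0.00397755 0.10521378] [0.10094313 0.10504451 0.11049886] R [-0.00119984 -0.1052035 ] [-0.10979216 -0.10519162 -0.10066199] 0.07029350966885739
c [0.53772651 0.12640462] 18.39680858218203
0.08 0 
0.1 35 [-0.00370995 -0.00300941 -0.00241243]
0.12 91 [-0.00440764 -0.00366151 -0.00289908]
0.14 93 [-0.00528828 -0.00449806 -0.00383464]
0.16 99 [-0.0059006  -0.00523954 -0.00455497]
0.18 106 [-0.00675058 -0.0059773  -0.00531197]
0.2 148 [-0.00744223 -0.00664939 -0.00357325]
0.22 164 [-0.00703936 -0.00412386 -0.00184418]
0.24 449 [-0.01219709 -0.00059989  0.00733929]
b -0.11755359038140492 0.11869085479267728 zmax 0.24443154455166016
side 0.1 43 [-0.00399127 -0.00246701 -0.00037469]
side 0.12 54 [-0.00497839 -0.00377762 -0.00272067]
side 0.14 60 [-0.00557221 -0.00436583 -0.00323749]
side 0.16 56 [-0.00636845 -0.00530622 -0.00404554]
side 0.18 55 [-0.00696292 -0.00611808 -0.00485705]
side 0.2 67 [-0.00776307 -0.00678605 -0.00471444]
side 0.22 61 [-0.00731833 -0.00260705  0.00318382]
side 0.24 97 [-0.01407684 -0.00189515  0.00614107]
bowl [[0.79487232 0.05289046 0.05      ]
 [0.85603113 0.05300587 0.05      ]]
[[-0.001  0.369  0.929]
 [-0.002  0.929 -0.369]
 [-1.    -0.002 -0.   ]]
```

Call:
{"name": "drive_tool", "arguments": {
  "commands": "1 -1 0 0 0; 1 -2 0 0 0; 1 -2.25 -0.3 0.8 -1; 1 -2.25 -0.6 1.7 -2.5; 1 -2.25 -0.9 2.6 -4; 1 -2.25 -1.25 3.5 -5.5; 1 -2.25 -1.6 4.4 -7; 1 -2.25 -1.9 5.3 -8",
  "newtons": 60
}}

```text
t: 0.77
tool_pos: [0.3988, 0.4319, 0.3208]
tool_rot: [-0.247, 1.557, 0.246]
contact_force: [0.2, 1.0, -0.1]
opening: -0.0
```

Run:
```python
from h import *
o=ctrl.get_obs();print(o["t"],o["tool_pos"],Rn.from_rotvec(o["tool_rot"]).as_matrix().round(3),delta([.687,.176,.32]),o["q"])
```

```text
0.7667 [0.39875377 0.43191081 0.32084978] [[-0.001 -0.309  0.951]
 [-0.     0.951  0.309]
 [-1.    -0.    -0.001]] [ 0.02060062 -8.31037959  4.87829505] [ 6.98746311e-01 -7.23370862e-02  1.58961092e+00 -3.40148708e-05
  1.62500900e+00 -1.18598966e+00]
```

Call:
{"name": "drive_tool", "arguments": {
  "commands": "1 0 -0.8 0.5 0; 1 0 -1.6 1 0; 1 0 -2.4 1.45 0; 1 0 -3.2 1.9 0; 1 0 -4.1 2.4 0; 1 0 -4.9 2.9 0; 1 0 -5.7 3.4 0; 1 0 -6.5 3.9 0"
}}

```text
t: 1.43
tool_pos: [0.6264, 0.2314, 0.3206]
tool_rot: [-0.241, 1.558, 0.241]
contact_force: [-0.6, 0.0, -0.2]
opening: 0.0002
```

Run:
```python
from h import *
print(ctrl.get_obs()["tool_pos"],delta([.687,.176,.32]),delta([.687,.176,.185]))
```

```text
[0.62641373 0.23136055 0.32060923] [ 0.01399256 -1.77750797  1.02478348] [ 3.38899098 -1.7779981   1.02801092]
```

Call:
{"name": "drive_tool", "arguments": {
  "commands": "1 0 -0.8 0.5 0; 1 0 -1.6 1 0; 1 0 -1.78 1.03 0; 1 0.8 -1.78 1.03 0; 1 1.6 -1.78 1.03 0; 1 2.4 -1.78 1.03 0; 1 3.2 -1.78 1.03 0; 1 3.4 -1.78 1.03 0"
}}

```text
t: 2.1
tool_pos: [0.6822, 0.1772, 0.1772]
tool_rot: [-0.242, 1.569, 0.242]
contact_force: [-0.8, -0.2, -1.4]
opening: 0.0002
```

Run:
```python
from h import *
o=ctrl.get_obs();print(o["tool_pos"])
c=np.array([.5377,.1264]);y=np.deg2rad(18.4);ex=np.array([np.cos(y),np.sin(y)]);ey=np.array([-ex[1],ex[0]])
q=o["tool_pos"][:2]-c-.082*ex;print(q@ex,q@ey)
im,d=ctrl.get_image("side");cv2.imwrite("pics/side1.png",cv2.resize(im[130:350,200:440],None,fx=2.7,fy=2.7))
```

```text
[0.68220412 0.17724243 0.17718596]
0.07116485255644989 0.0026305733596009174
```

View pics/side1.png

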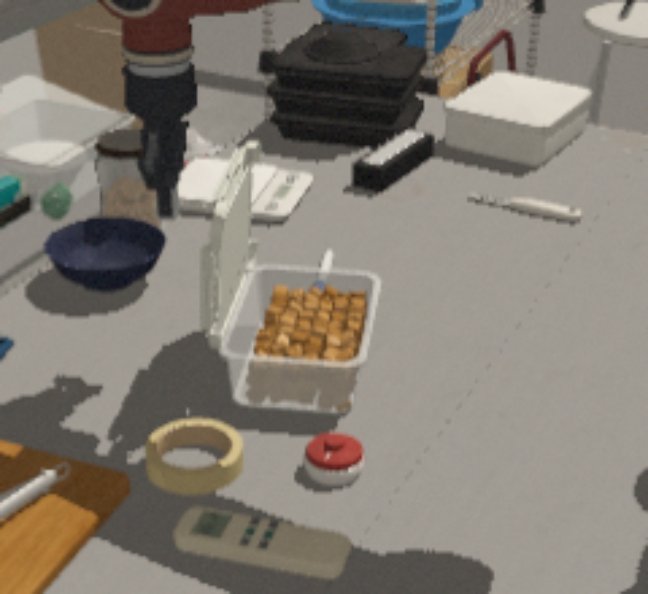

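The gripper is clear behind the standing lid. Pushing now.

Call:
{"name": "drive_tool", "arguments": {
  "commands": "1 -0.1 0 -0.3 0; 1 -0.1 0 -0.6 0; 1 -0.1 0 -0.8 0; 1 -0.1 0 -1 0; 1 -0.1 0 -1.2 0; 1 -0.1 0 -1.4 0; 1 -0.1 0 -1.6 0; 1 -0.1 0 -1.8 0"
}}

```text
t: 2.82
tool_pos: [0.6172, 0.1556, 0.1897]
tool_rot: [-0.242, 1.557, 0.241]
contact_force: [0.5, -0.4, 0.4]
opening: -0.0002
```

```bash
cat >> h.py <<'E'
c0=np.array([.5377,.1264]);_y=np.deg2rad(18.4);ex=np.array([np.cos(_y),np.sin(_y)]);ey=np.array([-ex[1],ex[0]])
def tubxy():
    q=ctrl.get_obs()["tool_pos"][:2]-c0;return q@ex,q@ey
E
python3 - <<'E'
from h import *
o=ctrl.get_obs();print(o["tool_pos"],tubxy(),o["contact_force"])
E
```

```text
[0.61715353 0.15556477 0.18966578] (np.float64(0.08459738232971832), np.float64(0.002594321677546724)) [ 0.53841898 -0.40616219  0.44737209]
```

Call:
{"name": "drive_tool", "arguments": {
  "commands": "1 0 0 -0.25 0; 1 0.1 0 -0.5 0; 1 0.2 0 -0.75 0; 1 0.35 0 -1 0; 1 0.5 0 -1.25 0; 1 0.65 0 -1.5 0; 1 0.75 0 -1.75 0; 1 0.85 0 -2.0 0"
}}

```text
t: 3.48
tool_pos: [0.5401, 0.1312, 0.1547]
tool_rot: [-0.241, 1.558, 0.242]
contact_force: [0.5, -0.8, -0.1]
opening: -0.0002
```

Run:
```python
from h import *
o=ctrl.get_obs();print(o["tool_pos"],tubxy(),o["contact_force"])
im,d=ctrl.get_image("side");cv2.imwrite("pics/side2.png",cv2.resize(im[130:350,200:440],None,fx=2.7,fy=2.7))
```

```text
[0.54013794 0.13120312 0.15472634] (np.float64(0.003829407034427904), np.float64(0.0037880291683232317)) [ 0.50073771 -0.76632191 -0.07303186]
```

View pics/side2.png

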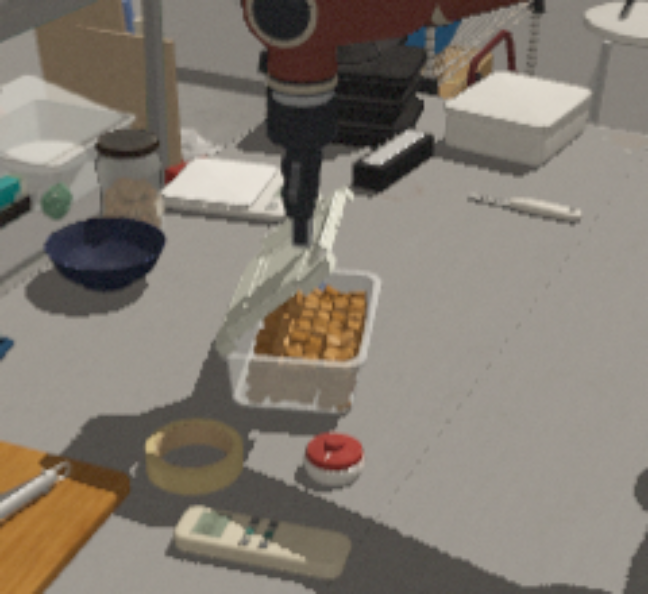

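Call:
{"name": "drive_tool", "arguments": {
  "commands": "1 -0.3 0 -0.1 0; 1 -0.6 0 -0.1 0; 1 -0.8 0 -0.1 0; 1 -0.8 0 -0.1 0; 1 -0.8 0 -0.1 0; 1 -0.8 0 -0.1 0; 1 -0.8 0 -0.1 0; 1 -0.8 0 -0.1 0"
}}

```text
t: 4.2
tool_pos: [0.5373, 0.1303, 0.1866]
tool_rot: [-0.241, 1.559, 0.242]
contact_force: [-0.3, 0.7, -0.9]
opening: 0.0003
```

Run:
```python
from h import *
o=ctrl.get_obs();print(o["tool_pos"],tubxy(),o["contact_force"])
im,d=ctrl.get_image("side");cv2.imwrite("pics/side3.png",cv2.resize(im[130:350,200:440],None,fx=2.7,fy=2.7))
```

```text
[0.53729411 0.13030955 0.18658085] (np.float64(0.0008489058896010028), np.float64(0.0038378010410426667)) [-0.32481362  0.74983849 -0.93098262]
```

View pics/side3.png

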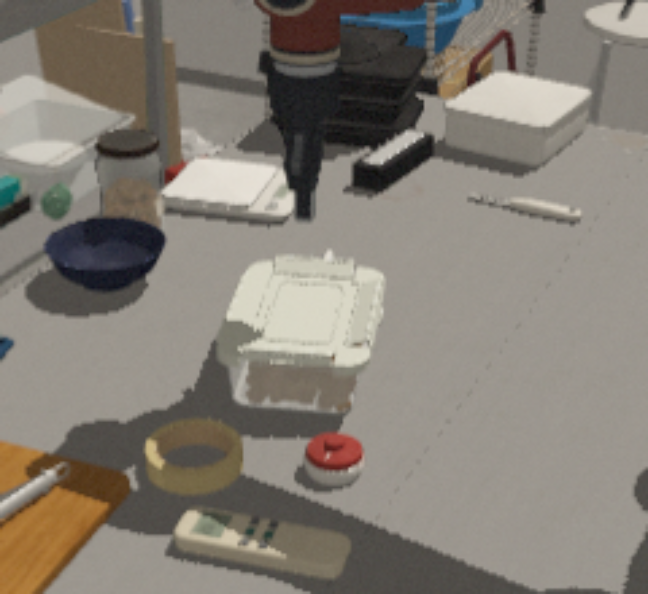

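The lid is down flat. Next I measure the lid and its raised sections.

```bash
cat > lid.py <<'E'
from h import *
import sys
n=sys.argv[1];im,d=ctrl.get_image("top");im2,d2=ctrl.get_image("side")
cv2.imwrite(f"pics/t{n}.png",cv2.resize(im[165:305,160:400],None,fx=3.3,fy=3.3,interpolation=cv2.INTER_CUBIC))
cv2.imwrite(f"pics/s{n}.png",cv2.resize(im2[190:300,250:370],None,fx=5,fy=5,interpolation=cv2.INTER_CUBIC))
for nm,dd in(("top",d),("side",d2)):
    P,u,v=cloud(nm,dd);q=P[:,:2]-c0;a=q@ex;b=q@ey;z=P[:,2]
    m=(abs(a)<.11)&(abs(b)<.14)&(z>.055)&(z<.1)
    print(nm,"a",np.percentile(a[m],[1,99]),"b",np.percentile(b[m],[1,99]))
    if m.any():
        for l,k in(("F",(abs(b)<.06)),):
            print(" front z(a)",[(round(x,3),round(1000*float(np.median(z[m&k&(abs(a-x)<.003)])),1)) for x in np.arange(-.086,-.04,.006) if (m&k&(abs(a-x)<.003)).any()])
        for s in(1,-1):
            k=m&(abs(a)<.04);print(" side",s,[(round(x,3),round(1000*float(np.median(z[k&(abs(s*b-x)<.003)])),1)) for x in np.arange(.07,.124,.006) if (k&(abs(s*b-x)<.003)).any()])
E
python3 lid.py 4
```

```text
top a [-0.08274456  0.07610102] b [-0.11422477  0.10918237]
 front z(a) [(np.float64(-0.086), 74.6), (np.float64(-0.08), 82.6), (np.float64(-0.074), 82.0), (np.float64(-0.068), 79.0), (np.float64(-0.062), 76.4), (np.float64(-0.056), 73.0), (np.float64(-0.05), 71.8), (np.float64(-0.044), 71.8)]
 side 1 [(np.float64(0.07), 72.2), (np.float64(0.076), 72.1), (np.float64(0.082), 71.5), (np.float64(0.088), 74.9), (np.float64(0.094), 77.1), (np.float64(0.1), 79.2), (np.float64(0.106), 82.7), (np.float64(0.112), 81.9), (np.float64(0.118), 71.4)]
 side -1 [(np.float64(0.07), 72.3), (np.float64(0.076), 71.8), (np.float64(0.082), 72.0), (np.float64(0.088), 74.9), (np.float64(0.094), 77.0), (np.float64(0.1), 79.4), (np.float64(0.106), 82.6), (np.float64(0.112), 79.9), (np.float64(0.118), 74.4)]
side a [-0.08335099  0.08189069] b [-0.10879003  0.11613452]
 front z(a) [(np.float64(-0.086), 73.4), (np.float64(-0.08), 80.9), (np.float64(-0.074), 80.6), (np.float64(-0.068), 77.6), (np.float64(-0.062), 75.3), (np.float64(-0.056), 72.2), (np.float64(-0.05), 70.5), (np.float64(-0.044), 70.5)]
 side 1 [(np.float64(0.07), 70.1), (np.float64(0.076), 70.4), (np.float64(0.082), 71.1), (np.float64(0.088), 74.3), (np.float64(0.094), 76.2), (np.float64(0.1), 67.3), (np.float64(0.106), 67.8), (np.float64(0.112), 75.6), (np.float64(0.118), 75.3)]
 side -1 [(np.float64(0.07), 70.2), (np.float64(0.076), 70.9), (np.float64(0.082), 70.8), (np.float64(0.088), 72.9), (np.float64(0.094), 75.6), (np.float64(0.1), 77.7), (np.float64(0.106), 80.1), (np.float64(0.112), 81.2), (np.float64(0.118), 79.4)]
```

View pics/t4.png

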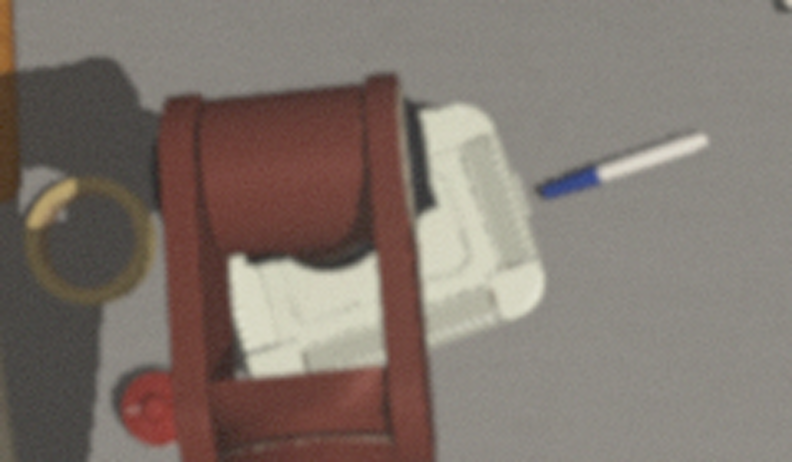

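View pics/s4.png

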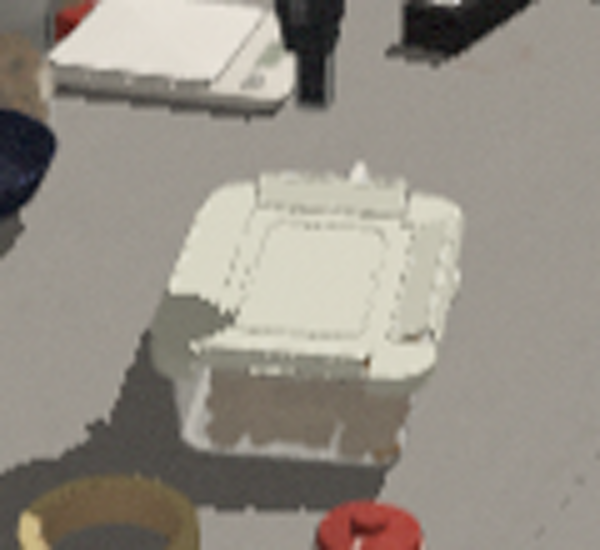

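Run:
```python
from h import *
for n,(a,b) in dict(F=(-.079,0),L=(-.001,.109),R=(-.001,-.109)).items():
    p=c0+a*ex+b*ey;print(n,p.round(4),delta([*p,.10]).round(2))
p=plane("top",[[160+495/3.3,165+205/3.3]],.08)[0][:2]-c0;print(p@ex,p@ey)
```

```text
F [0.4627 0.1015] [ 2.17 -0.12 -1.99]
L [0.5023 0.2295] [ 2.17  2.63 -0.08]
R [0.5712 0.0227] [ 2.17 -2.82 -0.01]
-0.0009119046786281447 -0.09620632321805359
```

Front first: move over it, then come down to 0.10.

Call:
{"name": "drive_tool", "arguments": {
  "commands": "1 0 -0.03 -0.5 0; 1 0 -0.06 -1 0; 1 0 -0.1 -1.6 0; 1 0 -0.12 -1.99 0; 1 0.7 -0.12 -1.99 0; 1 1.4 -0.12 -1.99 0; 1 2.0 -0.12 -1.99 0; 1 2.17 -0.12 -1.99 0"
}}

```text
t: 5.02
tool_pos: [0.4601, 0.1014, 0.0962]
tool_rot: [-0.241, 1.564, 0.242]
contact_force: [-0.9, 0.0, -0.1]
opening: 0.0001
```

Run:
```python
from h import *
p=c0-.079*ex;print(ctrl.get_obs()["tool_pos"],tubxy(),delta([*p,.083]).round(3))
```

```text
[0.46005051 0.10138234 0.09617399] (np.float64(-0.08157653582655433), np.float64(0.0007713266126354338)) [ 0.329 -0.019  0.067]
```

Call:
{"name": "drive_tool", "arguments": {
  "commands": "1 0.2 0 0 0; 1 0.3 0 0 0; 1 0.4 0 0 0; 1 0.45 0 0 0; 1 0.5 0 0 0; 1 0.55 0 0 0; 1 0.6 0 0 0; 1 0.65 0 0 0"
}}

```text
t: 5.68
tool_pos: [0.464, 0.1017, 0.0756]
tool_rot: [-0.242, 1.555, 0.241]
contact_force: [0.2, -0.0, -0.3]
opening: 0.0002
```

Call:
{"name": "drive_tool", "arguments": {
  "commands": "1 0.03 0 0 0; 1 0.06 0 0 0; 1 0.08 0 0 0; 1 0.1 0 0 0; 1 0.1 0 0 0"
}}

```text
t: 6.1
tool_pos: [0.4638, 0.1016, 0.0727]
tool_rot: [-0.242, 1.557, 0.241]
contact_force: [-7.8, -1.0, 11.5]
opening: -0.0001
```

Call:
{"name": "drive_tool", "arguments": {
  "commands": "1 0.03 0 0 0; 1 0.05 0 0 0; 1 0.05 0 0 0"
}}

```text
t: 6.35
tool_pos: [0.4639, 0.1016, 0.0723]
tool_rot: [-0.242, 1.558, 0.242]
contact_force: [-12.8, -1.5, 22.9]
opening: -0.0001
```

```bash
python3 lid.py 5; python3 -c "
from h import *
print(tubxy())"
```

```text
top a [-0.07658758  0.08314283] b [-0.11375662  0.1140896 ]
 front z(a) []
 side 1 [(np.float64(0.07), 72.7), (np.float64(0.076), 72.1), (np.float64(0.082), 71.8), (np.float64(0.088), 75.1), (np.float64(0.094), 76.5), (np.float64(0.1), 80.3), (np.float64(0.106), 82.5), (np.float64(0.112), 82.4), (np.float64(0.118), 74.2)]
 side -1 [(np.float64(0.07), 71.9), (np.float64(0.076), 71.5), (np.float64(0.082), 71.1), (np.float64(0.088), 74.4), (np.float64(0.094), 77.0), (np.float64(0.1), 79.7), (np.float64(0.106), 82.6), (np.float64(0.112), 80.4), (np.float64(0.118), 75.1)]
side a [-0.08544102  0.08196446] b [-0.10917867  0.11548093]
 front z(a) [(np.float64(-0.086), 77.2), (np.float64(-0.08), 72.9), (np.float64(-0.074), 73.1), (np.float64(-0.068), 73.4), (np.float64(-0.062), 72.2), (np.float64(-0.056), 71.9), (np.float64(-0.05), 69.7), (np.float64(-0.044), 70.1)]
 side 1 [(np.float64(0.07), 70.6), (np.float64(0.076), 70.2), (np.float64(0.082), 71.5), (np.float64(0.088), 73.6), (np.float64(0.094), 75.7), (np.float64(0.1), 56.9), (np.float64(0.106), 72.7), (np.float64(0.112), 75.0), (np.float64(0.118), 74.3)]
 side -1 [(np.float64(0.07), 70.0), (np.float64(0.076), 70.5), (np.float64(0.082), 70.6), (np.float64(0.088), 72.3), (np.float64(0.094), 74.2), (np.float64(0.1), 77.4), (np.float64(0.106), 79.4), (np.float64(0.112), 80.9), (np.float64(0.118), 80.0)]
(np.float64(-0.07786305345636735), np.float64(-0.00019679042955060759))
```

View pics/s5.png

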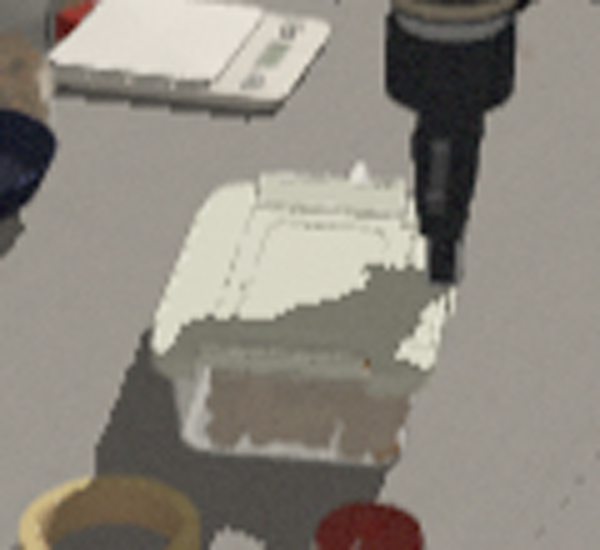

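Front is flat at about 73 mm, pressed with 23 N. I'll lift and verify it stays.

Call:
{"name": "drive_tool", "arguments": {
  "commands": "1 -0.3 0 0 0; 1 -0.8 0 0 0; 1 -1.5 0 0 0; 1 -1.5 0 0 0"
}}

```text
t: 6.78
tool_pos: [0.4668, 0.1019, 0.1343]
tool_rot: [-0.242, 1.547, 0.241]
contact_force: [1.0, 0.6, 1.3]
opening: 0.0001
```

```bash
python3 lid.py 6
python3 - <<'E'
from h import *
for n,(a,b) in dict(L=(-.001,.109),R=(-.001,-.109)).items():
    p=c0+a*ex+b*ey;print(n,p.round(4),delta([*p,.10]).round(2))
print(ctrl.get_obs()["tool_pos"])
E
```

```text
top a [-0.07807666  0.08339736] b [-0.1141216   0.11340105]
 front z(a) []
 side 1 [(np.float64(0.07), 72.2), (np.float64(0.076), 71.7), (np.float64(0.082), 72.1), (np.float64(0.088), 74.9), (np.float64(0.094), 76.3), (np.float64(0.1), 78.8), (np.float64(0.106), 83.2), (np.float64(0.112), 83.1), (np.float64(0.118), 74.2)]
 side -1 [(np.float64(0.07), 72.1), (np.float64(0.076), 71.7), (np.float64(0.082), 72.4), (np.float64(0.088), 74.8), (np.float64(0.094), 77.0), (np.float64(0.1), 79.8), (np.float64(0.106), 83.4), (np.float64(0.112), 80.5), (np.float64(0.118), 74.3)]
side a [-0.08318345  0.08196764] b [-0.10911527  0.11587205]
 front z(a) [(np.float64(-0.086), 65.0), (np.float64(-0.08), 73.5), (np.float64(-0.074), 73.5), (np.float64(-0.068), 73.3), (np.float64(-0.062), 72.8), (np.float64(-0.056), 71.6), (np.float64(-0.05), 69.7), (np.float64(-0.044), 70.5)]
 side 1 [(np.float64(0.07), 70.6), (np.float64(0.076), 70.7), (np.float64(0.082), 71.8), (np.float64(0.088), 73.4), (np.float64(0.094), 76.4), (np.float64(0.1), 56.9), (np.float64(0.106), 71.8), (np.float64(0.112), 75.6), (np.float64(0.118), 74.3)]
 side -1 [(np.float64(0.07), 70.6), (np.float64(0.076), 71.0), (np.float64(0.082), 71.4), (np.float64(0.088), 73.3), (np.float64(0.094), 75.3), (np.float64(0.1), 77.5), (np.float64(0.106), 81.1), (np.float64(0.112), 81.7)]
L [0.5023 0.2295] [0.75 2.76 1.87]
R [0.5712 0.0227] [ 0.76 -2.69  1.94]
[0.46433095 0.1017222  0.13000586]
```

Front stays shut. Left next.

Call:
{"name": "drive_tool", "arguments": {
  "commands": "1 0 0.7 0.5 0; 1 0 1.4 1 0; 1 0 2.1 1.45 0; 1 0 2.76 1.87 0; 1 0.3 2.76 1.87 0; 1 0.6 2.76 1.87 0; 1 0.75 2.76 1.87 0; 1 0.75 2.76 1.87 0"
}}

```text
t: 7.55
tool_pos: [0.4984, 0.228, 0.0946]
tool_rot: [-0.242, 1.564, 0.24]
contact_force: [-0.7, -1.6, -0.5]
opening: 0.0
```

Run:
```python
from h import *
p=c0-.001*ex+.109*ey;print(ctrl.get_obs()["tool_pos"],tubxy(),delta([*p,.0735]).round(3))
```

```text
[0.49840995 0.22799747 0.09459824] (np.float64(-0.005212241518166934), np.float64(0.10880526482060575)) [0.527 0.006 0.109]
```

Call:
{"name": "drive_tool", "arguments": {
  "commands": "1 0.2 0 0 0; 1 0.3 0 0 0; 1 0.4 0 0 0; 1 0.45 0 0 0; 1 0.5 0 0 0; 1 0.55 0 0 0; 1 0.6 0 0 0; 1 0.65 0 0 0"
}}

```text
t: 8.22
tool_pos: [0.5015, 0.2294, 0.0729]
tool_rot: [-0.241, 1.556, 0.241]
contact_force: [-2.0, -0.1, 10.2]
opening: 0.0001
```

Call:
{"name": "drive_tool", "arguments": {
  "commands": "1 0.03 0 0 0; 1 0.06 0 0 0; 1 0.09 0 0 0; 1 0.12 0 0 0; 1 0.12 0 0 0"
}}

```text
t: 8.63
tool_pos: [0.5018, 0.2296, 0.0723]
tool_rot: [-0.242, 1.558, 0.241]
contact_force: [-12.1, -3.2, 25.6]
opening: 0.0
```

Call:
{"name": "drive_tool", "arguments": {
  "commands": "1 -0.3 0 0 0; 1 -0.8 0 0 0; 1 -1.5 0 0 0; 1 -1.5 0 0 0; 1 -1.5 0 0 0"
}}

```text
t: 9.05
tool_pos: [0.5025, 0.2297, 0.1298]
tool_rot: [-0.241, 1.553, 0.241]
contact_force: [-0.3, -0.0, -0.4]
opening: 0.0
```

```bash
python3 lid.py 7
python3 - <<'E'
from h import *
p=c0-.001*ex-.109*ey;print(delta([*p,.10]).round(2))
print(ctrl.get_obs()["tool_pos"])
E
```

```text
top a [-0.08317457  0.08245202] b [-0.11301311  0.09422192]
 front z(a) [(np.float64(-0.086), 69.0), (np.float64(-0.08), 74.8), (np.float64(-0.074), 74.6), (np.float64(-0.068), 74.7), (np.float64(-0.062), 74.7), (np.float64(-0.056), 73.6), (np.float64(-0.05), 71.7), (np.float64(-0.044), 71.4)]
 side 1 [(np.float64(0.07), 73.0), (np.float64(0.076), 71.0), (np.float64(0.082), 71.1), (np.float64(0.088), 75.0), (np.float64(0.094), 74.4), (np.float64(0.1), 75.2)]
 side -1 [(np.float64(0.07), 72.0), (np.float64(0.076), 71.8), (np.float64(0.082), 71.6), (np.float64(0.088), 74.5), (np.float64(0.094), 77.2), (np.float64(0.1), 79.7), (np.float64(0.106), 83.1), (np.float64(0.112), 81.0), (np.float64(0.118), 74.0)]
side a [-0.08321485  0.08251247] b [-0.10917953  0.11611376]
 front z(a) [(np.float64(-0.086), 64.9), (np.float64(-0.08), 73.6), (np.float64(-0.074), 72.7), (np.float64(-0.068), 72.5), (np.float64(-0.062), 73.0), (np.float64(-0.056), 71.7), (np.float64(-0.05), 70.7), (np.float64(-0.044), 70.5)]
 side 1 [(np.float64(0.07), 70.5), (np.float64(0.076), 70.1), (np.float64(0.082), 72.0), (np.float64(0.088), 72.7), (np.float64(0.094), 73.4), (np.float64(0.1), 73.1), (np.float64(0.106), 72.8), (np.float64(0.112), 67.7), (np.float64(0.118), 68.8)]
 side -1 [(np.float64(0.07), 71.1), (np.float64(0.076), 70.1), (np.float64(0.082), 70.4), (np.float64(0.088), 72.3), (np.float64(0.094), 75.8), (np.float64(0.1), 78.0), (np.float64(0.106), 80.0), (np.float64(0.112), 80.8)]
[ 0.67 -5.45  0.12]
[0.50058604 0.22916042 0.12684992]
```

View pics/s7.png

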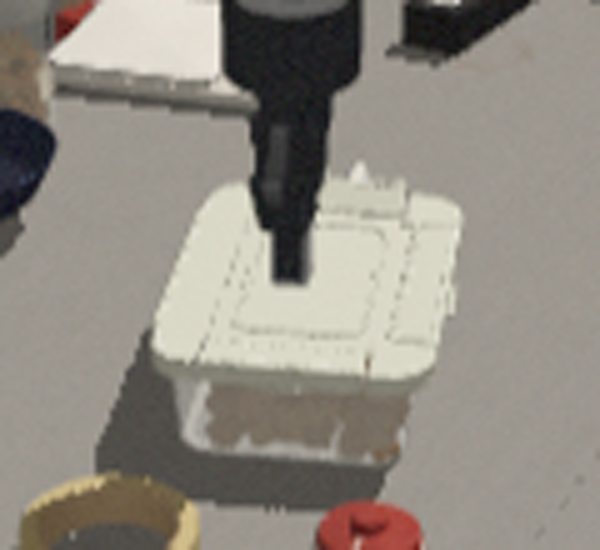

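Front and left are flat, and only the right (rear in this view) is still raised. Right next.

Call:
{"name": "drive_tool", "arguments": {
  "commands": "1 0 -0.8 0 0; 1 0 -1.6 0 0; 1 0 -2.4 0 0; 1 0 -3.2 0 0; 1 0 -4 0.02 0; 1 0 -4.8 0.05 0; 1 0 -5.45 0.06 0; 1 0 -5.45 0.06 0"
}}

```text
t: 9.82
tool_pos: [0.5695, 0.0184, 0.126]
tool_rot: [-0.239, 1.56, 0.237]
contact_force: [-1.7, 0.4, 0.2]
opening: -0.0004
```

Run:
```python
from h import *
p=c0-.001*ex-.109*ey;print(ctrl.get_obs()["tool_pos"],tubxy(),delta([*p,.074]).round(3))
```

```text
[0.56952111 0.01843657 0.12595293] (np.float64(-0.0038842663168556345), np.float64(-0.11248821566837348)) [1.299 0.09  0.074]
```

Call:
{"name": "drive_tool", "arguments": {
  "commands": "1 0.4 0.05 0 0; 1 0.8 0.05 0 0; 1 1.0 0.05 0 0; 1 1.1 0.05 0 0; 1 1.2 0.05 0 0; 1 1.25 0.05 0 0; 1 1.3 0.05 0 0; 1 1.35 0.05 0 0"
}}

```text
t: 10.48
tool_pos: [0.5688, 0.0248, 0.0736]
tool_rot: [-0.241, 1.557, 0.242]
contact_force: [0.3, -1.1, 0.6]
opening: -0.0001
```

Run:
```python
from h import *
print(ctrl.get_obs()["tool_pos"],tubxy())
```

```text
[0.56881098 0.02481645 0.07359194] (np.float64(-0.002544288153112737), np.float64(-0.10621034053762314))
```

Call:
{"name": "drive_tool", "arguments": {
  "commands": "1 0.03 0 0 0; 1 0.06 0 0 0; 1 0.09 0 0 0; 1 0.12 0 0 0; 1 0.12 0 0 0"
}}

```text
t: 10.9
tool_pos: [0.5692, 0.0246, 0.0725]
tool_rot: [-0.242, 1.558, 0.242]
contact_force: [-9.8, -0.1, 18.2]
opening: -0.0001
```

Call:
{"name": "drive_tool", "arguments": {
  "commands": "1 0.03 0 0 0; 1 0.04 0 0 0; 1 0.04 0 0 0"
}}

```text
t: 11.15
tool_pos: [0.5694, 0.0246, 0.0724]
tool_rot: [-0.242, 1.558, 0.242]
contact_force: [-13.7, -0.3, 26.5]
opening: 0.0001
```

Call:
{"name": "drive_tool", "arguments": {
  "commands": "1 -0.3 0 0 0; 1 -0.8 0 0 0; 1 -1.6 0 0 0; 1 -2.5 0 0 0; 1 -3.4 -0.3 0 0; 1 -3.4 -1.2 0 0; 1 -3.4 -2.1 0 0; 1 -3.4 -3 0 0"
}}

```text
t: 11.82
tool_pos: [0.606, -0.0907, 0.2049]
tool_rot: [-0.243, 1.554, 0.242]
contact_force: [0.8, -0.1, -0.5]
opening: -0.0
```

Call:
{"name": "drive_tool", "arguments": {
  "commands": "1 0 -0.8 0 0; 1 0 -1.6 0 0; 1 0 -2.4 0 0; 1 0 -3 0 0; 1 0 -3 0 0; 1 0 -3 0 0"
}}

```text
t: 12.32
tool_pos: [0.6414, -0.2052, 0.2027]
tool_rot: [-0.239, 1.558, 0.241]
contact_force: [0.3, 0.0, -0.9]
opening: 0.0001
```

```bash
python3 lid.py 8
python3 - <<'E'
from h import *
for n in("top","side"):
    im,d=ctrl.get_image(n);cv2.imwrite(f"pics/{n}9.png",im)
E
```

```text
top a [-0.08281771  0.08224868] b [-0.11167184  0.11170949]
 front z(a) [(np.float64(-0.086), 70.2), (np.float64(-0.08), 75.1), (np.float64(-0.074), 75.2), (np.float64(-0.068), 74.2), (np.float64(-0.062), 74.2), (np.float64(-0.056), 73.3), (np.float64(-0.05), 71.7), (np.float64(-0.044), 71.7)]
 side 1 [(np.float64(0.07), 72.2), (np.float64(0.076), 71.3), (np.float64(0.082), 71.6), (np.float64(0.088), 73.9), (np.float64(0.094), 74.8), (np.float64(0.1), 74.1), (np.float64(0.106), 74.4), (np.float64(0.112), 74.5), (np.float64(0.118), 64.0)]
 side -1 [(np.float64(0.07), 72.0), (np.float64(0.076), 71.8), (np.float64(0.082), 71.9), (np.float64(0.088), 73.8), (np.float64(0.094), 74.2), (np.float64(0.1), 74.9), (np.float64(0.106), 74.7), (np.float64(0.112), 75.4), (np.float64(0.118), 63.9)]
side a [-0.08315261  0.0822121 ] b [-0.11206439  0.11567977]
 front z(a) [(np.float64(-0.086), 65.9), (np.float64(-0.08), 72.7), (np.float64(-0.074), 73.8), (np.float64(-0.068), 72.7), (np.float64(-0.062), 72.6), (np.float64(-0.056), 72.1), (np.float64(-0.05), 70.2), (np.float64(-0.044), 69.7)]
 side 1 [(np.float64(0.07), 70.5), (np.float64(0.076), 69.8), (np.float64(0.082), 71.4), (np.float64(0.088), 72.6), (np.float64(0.094), 72.4), (np.float64(0.1), 72.5), (np.float64(0.106), 72.7), (np.float64(0.112), 67.6), (np.float64(0.118), 65.0)]
 side -1 [(np.float64(0.07), 70.3), (np.float64(0.076), 70.4), (np.float64(0.082), 70.9), (np.float64(0.088), 71.8), (np.float64(0.094), 73.2), (np.float64(0.1), 73.3), (np.float64(0.106), 72.7), (np.float64(0.112), 71.9), (np.float64(0.118), 70.7)]
```

View pics/t8.png

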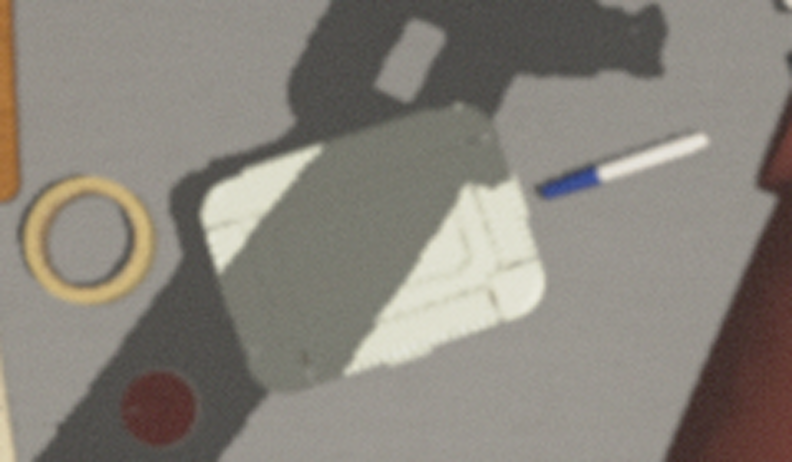

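View pics/s8.png

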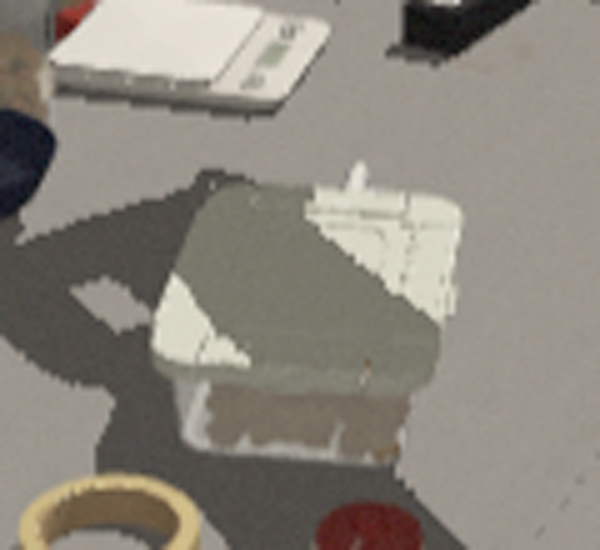

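View pics/top9.png

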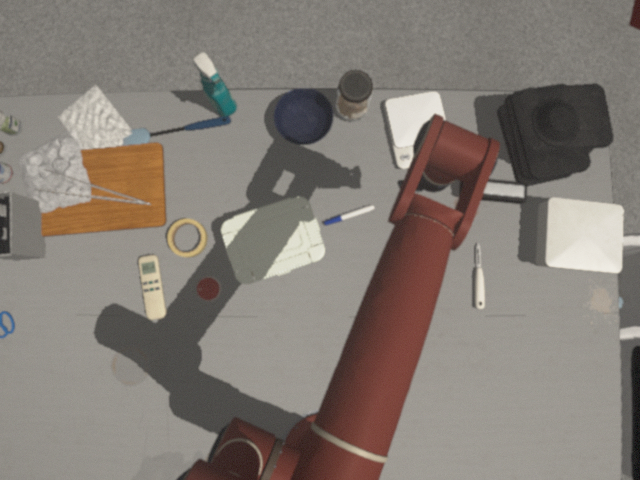

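The lid is down, all three sections are level at 73–75 mm, and the bystanders are where they started. Handing in.

```bash
python3 -c "
from h import *
print(ctrl.get_obs()['t'],ctrl.finish_job())"
```

```text
the job is handed in; nothing more can be done
12.5167 None
```

The tub is closed and the job was handed in at 12.5 s. I pushed the standing lid over from behind with the shut fingertips until it dropped onto the tub. I then pressed the front, left and right sections straight down, with about 23–27 N each on the wrist sensor.

- **Sections:** after the arm let go, depth readings from both cameras put all three level at 73–75 mm. They stood at about 82 mm when raised. I judged the clicks from these heights, as there is no direct reading of the section angles.
- **Tub and bystanders:** measured outlines show the tub within about 1–2 mm of where it started. In the last top picture the timer, marker, probe, tape roll and peeler look unmoved; I did not measure those.
- **Readings that disagreed:**
  - The side camera reads about 1–2 mm lower than the top one, which is within the stated calibration.
  - It also gave some low values at the far edges of the left and right sections, where the top camera read 74–75 mm.
  - The wrist sensor showed 10–14 N of sideways force during the presses, but the tub did not visibly shift.

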